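# Marking-out blank from carton to scribed line

### The job

Draw the aluminium blank with the square shank out of its cell in the sloping partitioned carton and stand it upright on the dark marking-out plate, 40 mm or more short of the scribed line on the robot's side, and let go. Then slide it along the plate up to the line, without lifting it there and without running past, until the edge of its foot meets the line squarely, between the line's two end ticks, and leave it standing there. Leave the carton's other contents and the try square on the plate where they are.

Things in the scene. Friction and masses are not known exactly. Their poses are not given: they have to be found in the camera images.
- blank: Bare aluminium, 0.45 to 0.7 kg: square foot 56 x 56 mm, 60 high, and centred on it a square shank 24 x 24 mm, 40 high (100 in all). Origin: centre of its underside; z up through the shank; x, y normal to its flat sides. At the start in any of the carton's three front cells, leaning with the carton, foot against the cell's robot-side wall, its y along the carton's y.
- carton: Fixed cardboard carton on a plywood stand, sloping 25 degrees: its open top faces up and towards its front (-x, robot side). Outside 148 mm (along the slope) x 274 (y) x 124 deep; walls, floor, dividers 4 mm, dividers up to the rim. Frame upright, origin on the bench below the centre of the carton's underside, which is 60 mm up. Front rim 141 mm, back rim 204 mm above the bench.
- front_cell (a point): Centre of the mouth of the middle cell of the carton's front row, in the rim plane (axes as the carton's). The outer cells are 90 mm to either side in y. A cell is 68 mm along the slope x 86 mm (y), 120 mm deep, and runs down and away from the robot, 25 degrees off vertical. A blank in it is within 3 mm of its cell's middle in y, its top 20 mm below the rim plane.
- plate: Fixed dark steel marking-out plate 280 (x) x 260 (y) mm, top 24 mm above the bench, origin under its centre on the bench, +x pointing away from the robot.
- line (a point): Middle of the thin pale line scribed on the plate's top, 45 mm beyond the plate's centre. The line runs along this point's y for 75 mm either way, ending in small ticks; x points away from the robot across the line, z up. There is no stop at the line; the friction of the blank on the plate varies.
- turned: Round aluminium blank, 56 mm foot and 24 mm round shank, in another front cell: leave it.
- plain: Plain aluminium block 56 x 56 x 85 mm, in another front cell: leave it.
- oil1: White oil bottle, 56 x 105 mm, carton's back row: leave it.
- oil2: A second such bottle, carton's back row: leave it.
- square: Small steel try square, 75 mm stock, up to 20 mm high, lying on the plate beyond the line: leave it.

How it is judged:
By the outcome, as a careful person would: the job done as asked, in the order asked, and still so for the second after the job is handed in, with the robot touching nothing.
It also fails if it takes over 72 s, if anything falls off the work surface, if the arm or the gripper's body presses on something with over 40 N, if the wrist force passes 120 N, or if a joint passes its speed limit or range.

### The arm

A 7-joint arm with a two-finger parallel gripper is mounted at the origin on the work surface. World frame = base frame: x ahead of the robot, y to its left, z up, the work surface at z = 0. Lengths are in m, angles in rad, forces in N, time in s.
With the tool pointing down it reaches from about 0.4 to 0.85 m from the base axis. Payload 4.5 kg.
Tool frame: the origin (TCP) lies midway between the tips of the shut fingers; the grasp point (between the pads) lies 19 mm behind it; z points along the fingers, y is the line along which they close (so a half turn about z gives the same grasp; the last joint's range is limited). The gripper opens to 88 mm and grips with 3 to 60 N. Pads are 18 mm wide; open, the fingers measure 123 mm over their backs; the gripper's body (75 mm by 187 mm) begins 45 mm behind the grasp point.
Start: joints at [-1.259, 0.689, -0.195, 1.565, 0.157, 0.902, -0.215], TCP at [0.171, 0.601, 0.239] pointing down, gripper open.
Joint ranges: [-3.01, 3.01], [-0.46, 2.08], [-1.47, 1.51], [0.13, 2.56], [-1, 4.14], [0.04, 2.09], [-2.66, 2.66]. Speed limits (rad/s): [2.57, 2.57, 3.14, 3.14, 3.14, 3.14, 3.14].

### API

Orientations are given as [roll, pitch, yaw] about the fixed x, y, z axes, in that order (R = Rz(yaw) Ry(pitch) Rx(roll)).
In Python, from bench import env, status, snapshot, job_done gives the robot as it stands (env), with the cameras as plain functions, the job as plain functions and the readings (status).
- The arm moves only by the tool jog_arm, called after ">>>" as a command line: name --argument value ..., lists and objects as JSON in quotes. Schema: {"type":"object","properties":{"rows":{"type":"string"},"finger_gap":{"type":"number"},"grip_n":{"type":"number"},"only":{"type":"string"},"quiet":{"type":"boolean"},"lines":{"type":"string"}},"required":["rows"],"additionalProperties":false}. rows is a string of 1 to 20 rows, one to a line, with the numbers parted by commas; each row has 6 numbers: dx, dy, dz in a scale on which 1.0 is 0.25 m, then a rotation vector rx, ry, rz in shares of 360 degrees (1.0 is 360 degrees); each row shifts and turns the commanded pose from where the row before left it, along the tool's axes as they then stand; what a row does not reach is not made up. A row lasts 1/8 s, in which the tool goes at most 0.0625 m and 0.188 rad, less where a joint would pass 70% of its speed; a pose out of reach is approached as far as the arm can. finger_gap is the finger opening in m, set as the call begins (left out keeps the last). The fingers move at their own pace and stop on an object; grip_n is the grip in N (left out, the last holds). Time passes only in rows, so rows that do not move let the fingers close. The tool returns the time, the measured TCP pose, the force, the opening and the grip force at its end. only (a regular expression) keeps the lines of the reply that match it, lines (a string "A,B") keeps lines A to B, and quiet returns only ok. Input that does not fit is refused with a message, and nothing moves.
- status.get_obs(): the state, without advancing time (a new reading comes with each control period).
- snapshot(name): name is "side" or "top" or "wrist"; returns a dict with "frame" (400x640x3 uint8, red, green, blue), "fx", "fy", "cx", "cy" (pixels), "D" ([k1, k2, p1, p2, k3] as OpenCV has them; the pictures are not rectified), "T" (4x4, takes a point from camera to world coordinates); the wrist camera has in their place "tool_from_camera" (4x4, takes a point from camera to tool coordinates, whose origin is the TCP and whose axes are the flange's). Camera axes: x right, y up, looking along -z (the intrinsics and any distortion apply to the point x, -y, -z); pixel columns grow to the right and rows downward; lengths in m; the calibration is good to about 2 mm. A picture is of the moment at which its call begins: read the wrist's pose just before it. There is no depth.
- job_done(): hands the job in; it is judged then, once.
The state is a dict: "time": time; "q": joint angles; "joint_velocities": joint speeds; "effort": joint torques, N m; "position": TCP position; "tool_rot": TCP orientation; "contact_force": force on the tool from outside, world axes, zero at the start; "ft_torque": the same for the moment, N m; "gripper_width": finger opening in m; "grasp_force": force on a finger pad.
Only numpy, scipy, OpenCV 4.12 (cv2) and the standard library are available. Lean on these libraries where they do the work, as an engineer would, in place of code of your own. Each camera call takes 0.05 s, during which the arm holds its last target. There are 200 camera calls.

## Working session

There is one attempt and no reset: what is moved stays moved. The work goes in short steps, Python scripts to look and compute and a tool call to move; the robot and the scene stay as the last step left them, time stands still between calls to the robot, and variables do not carry over. Pictures are saved under pics/ and viewed, at most 12 in all, crops included, and the job is handed in when it is done.

```bash
ls; mkdir -p pics
```

Create h.py:
```python
import numpy as np,cv2
from scipy.spatial.transform import Rotation as R
from bench import env, status, snapshot, job_done
def toolT():
    o=status.get_obs();T=np.eye(4);T[:3,3]=o["position"]
    r=np.array(o["tool_rot"],float)
    T[:3,:3]=r if r.shape==(3,3) else R.from_euler('xyz',r).as_matrix()
    return T
def snap(n,f=None):
    W=toolT();s=snapshot(n)
    if n=="wrist": s["T"]=W@np.array(s["tool_from_camera"])
    s["T"]=np.array(s["T"])
    if f: cv2.imwrite("pics/"+f,s["frame"][:,:,::-1])
    return s
def K(s): return np.array([[s["fx"],0,s["cx"]],[0,s["fy"],s["cy"]],[0,0,1.]])
def ray(s,px):
    p=cv2.undistortPoints(np.array(px,float).reshape(-1,1,2),K(s),np.array(s["D"],float)).reshape(-1,2)
    d=np.c_[p[:,0],-p[:,1],-np.ones(len(p))]@s["T"][:3,:3].T
    return s["T"][:3,3],d/np.linalg.norm(d,axis=1)[:,None]
def onz(s,px,z):
    o,d=ray(s,px); return o+d*((z-o[2])/d[:,2])[:,None]
def tri(views):
    A=np.zeros((3,3));b=np.zeros(3);L=[]
    for s,px in views:
        o,d=ray(s,[px]);P=np.eye(3)-np.outer(d[0],d[0]);A+=P;b+=P@o;L.append((P,o))
    x=np.linalg.solve(A,b);return x,[np.linalg.norm(P@(x-o)) for P,o in L]
def proj(s,X):
    X=np.atleast_2d(X);c=(X-s["T"][:3,3])@s["T"][:3,:3]
    return cv2.projectPoints(c*[1,-1,-1],np.zeros(3),np.zeros(3),K(s),np.array(s["D"],float))[0].reshape(-1,2)
```

Run:
```python
from h import *
a=snap("side","side0.png");b=snap("top","top0.png")
print(status.get_obs());print(a["T"],b["T"])
```

```text
bench.py
pics
{'time': 0.1, 'q': array([-1.25920178,  0.68991724, -0.19455355,  1.56624773,  0.15730037,
        0.90246957, -0.21512635]), 'joint_velocities': array([-0.00094207, -0.002977  ,  0.00075872, -0.00266831, -0.00135229,
        0.00027352,  0.00131177]), 'effort': array([-2.98250729e-03, -5.28498924e+01, -1.27117619e+00, -1.53840172e+01,
       -5.24978538e-02,  1.91927880e-03,  5.16737236e-05]), 'position': array([0.17126444, 0.60048775, 0.23797832]), 'tool_rot': array([-3.13994622e+00,  9.39201473e-05,  2.86387515e+00]), 'contact_force': array([-0.58992957, -0.00891327, -0.17505429]), 'ft_torque': array([-0.03331987, -0.02716971,  0.00423219]), 'grasp_force': 0.0, 'gripper_width': 0.08823824365888085}
[[ 0.85587263  0.26213234 -0.4458348   0.15490564]
 [-0.51714246  0.44502567 -0.7311059  -0.74256852]
 [ 0.00676143  0.85629364  0.51644505  0.65978322]
 [ 0.          0.          0.          1.        ]] [[-0.01766943  0.9958321  -0.08947753  0.55031204]
 [-0.99926163 -0.02064196 -0.03240524  0.02913897]
 [-0.03411717  0.08883888  0.99546154  0.9688787 ]
 [ 0.          0.          0.          1.        ]]
```

View pics/side0.png

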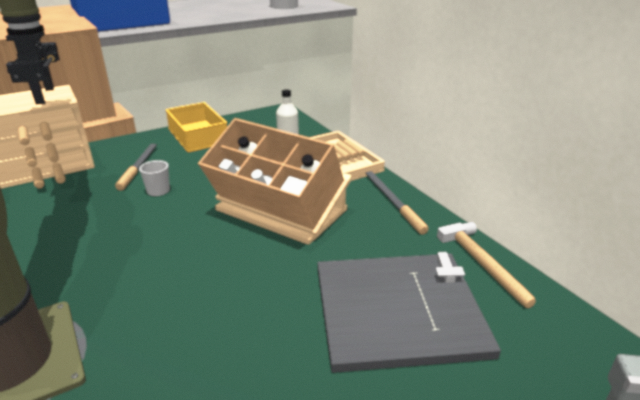

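View pics/top0.png

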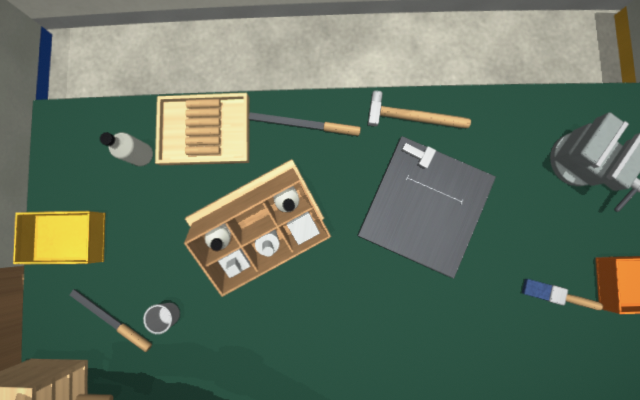

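The top view shows the square shank in the left (+y) front cell at about (233,264), the turned blank at (266,244) and the plain block at (302,229). The line runs from (407,178) to (462,202), with the square at about (425,157). I'll zoom in on both views.

Run:
```python
import cv2,numpy as np
a=cv2.imread("pics/side0.png")[105:245,190:360];b=cv2.imread("pics/top0.png")[150:305,175:345]
f=lambda i:cv2.resize(i,(0,0),fx=4,fy=4,interpolation=cv2.INTER_CUBIC)
cv2.imwrite("pics/c1.png",f(a));cv2.imwrite("pics/c2.png",cv2.resize(b,(0,0),fx=3.8,fy=3.8,interpolation=cv2.INTER_CUBIC))
```

```text
(no output)
```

View pics/c1.png

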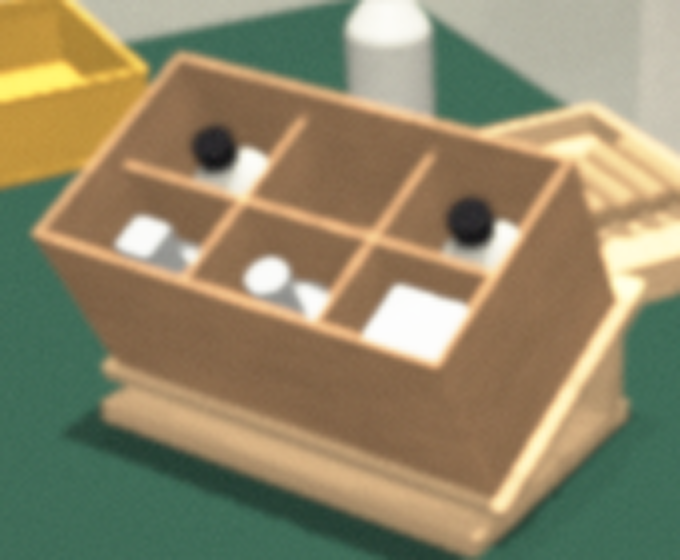

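View pics/c2.png

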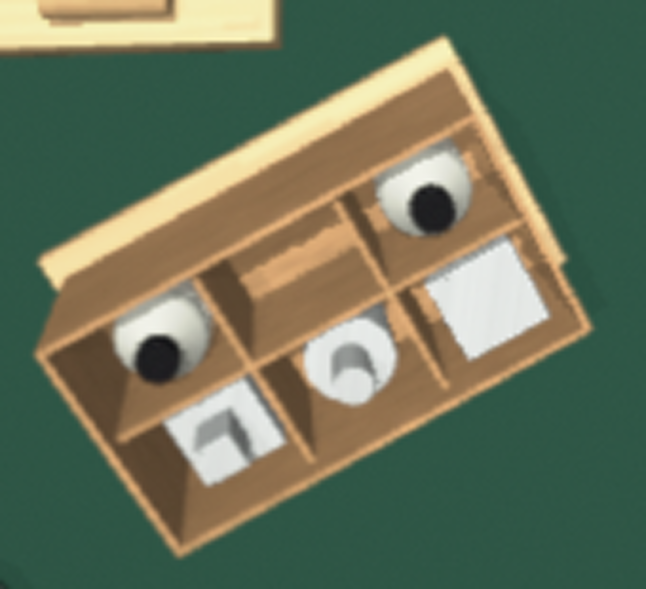

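The rim corners and shank are clear in both crops. The square shank is in the left cell, with its top at about (144,237) in the side crop. Next I'll triangulate the rim corners and line ends.

Create m1.py:
```python
from h import *
a=snap("side");b=snap("top")
S=lambda x,y:(x/4+190-.4,y/4+105-.4); T=lambda x,y:(x/3.8+175-.4,y/3.8+150-.4)
C={}
for n,p,q in [("FL",S(36,234),T(180,553)),("FR",S(440,363),T(589,327)),("BR",S(574,160),T(478,118)),("BL",S(181,55),T(40,354)),
 ("shank",S(144,237),T(222,460)),("LL",(413.5,272.5),(407.5,178)),("LR",(435.5,329.5),(461.5,202)),
 ("p1",(318,261),(403,137)),("p2",(471.5,255.5),(494.5,179)),("p3",(493,351),(454,276.5)),("p4",(333,361),(359,235))]:
    x,r=tri([(a,p),(b,q)]);C[n]=x;print(n,x.round(4),np.round(r,4))
for i,j in [("FL","FR"),("BL","BR"),("FL","BL"),("FR","BR"),("LL","LR")]: print(i,j,np.linalg.norm(C[i]-C[j]).round(4))
print("line on z.024",onz(a,[(413.5,272.5),(435.5,329.5)],.024),onz(b,[(407.5,178),(461.5,202)],.024))
yv=(C["FL"]-C["FR"]+C["BL"]-C["BR"]);print("carton yaw",np.degrees(np.arctan2(-yv[0],yv[1])))
l=C["LL"]-C["LR"];print("line yaw",np.degrees(np.arctan2(-l[0],l[1])))
```

```bash
python3 m1.py
```

```text
FL [0.4258 0.2598 0.1402] [0.0003 0.0003]
FR [0.553  0.02   0.1414] [0.0003 0.0003]
BR [0.6673 0.0786 0.2022] [0.0003 0.0003]
BL [0.5427 0.3201 0.202 ] [0.0002 0.0002]
shank [0.4793 0.236  0.1351] [0.0005 0.0005]
LL [ 0.6947 -0.1812  0.0263] [0.0001 0.0001]
LR [ 0.6317 -0.3154  0.024 ] [0.0008 0.0008]
p1 [ 0.6536 -0.1184  0.093 ] [0.1295 0.1295]
p2 [ 0.6661 -0.3315  0.1801] [0.0013 0.0013]
p3 [ 0.5314 -0.3587  0.0881] [0.1196 0.1196]
p4 [ 0.5625 -0.0836 -0.2463] [0.0096 0.0096]
FL FR 0.2715
BL BR 0.2717
FL BL 0.1453
FR BR 0.1421
LL LR 0.1483
line on z.024 [[ 0.69676074 -0.17925252  0.024     ]
 [ 0.6325686  -0.31570073  0.024     ]] [[ 0.69493502 -0.18168524  0.024     ]
 [ 0.63105559 -0.31495502  0.024     ]]
carton yaw 27.611534588378454
line yaw -25.13377178708156
```

Rim sides come out at 0.272 × 0.144 (given 0.274 × 0.148) with rim heights 0.141 and 0.202. The measured shank top matches the one computed from the rim to 2 mm, and the line's height and length also agree. Next I'll work out the approach.

Add to h.py:
```python
cy=np.radians(27.6);X=np.array([np.cos(cy),np.sin(cy),0]);YC=np.array([-np.sin(cy),np.cos(cy),0])
t=np.radians(25);S_=np.cos(t)*X+np.sin(t)*np.array([0,0,1]);N_=-np.sin(t)*X+np.cos(t)*np.array([0,0,1])
TOP=np.array([.4793,.2358,.136])
RG=np.c_[-S_,YC,-N_]
def Rplate(yaw=-25.1,tilt=0):  # tool down (tilted: fingers point forward), y along plate y
    w=np.radians(yaw);xp=np.array([np.cos(w),np.sin(w),0]);y=np.array([-np.sin(w),np.cos(w),0])
    z=np.array([0,0,-1])*np.cos(np.radians(tilt))+xp*np.sin(np.radians(tilt))
    return np.c_[np.cross(y,z),y,z]
def plan(p,Rt,n,T0=None):
    T=toolT() if T0 is None else T0
    D=T[:3,:3].T@(np.array(p)-T[:3,3]);rv=R.from_matrix(T[:3,:3].T@Rt).as_rotvec()/n
    A=sum(R.from_rotvec(rv*k).as_matrix() for k in range(n));d=np.linalg.solve(A,D)
    print(n,"x",d.round(4),rv.round(4),"|d|",np.linalg.norm(d).round(3),"|r|",np.linalg.norm(rv).round(3))
    T2=np.eye(4);T2[:3,:3]=Rt;T2[:3,3]=p;return T2
```

Run:
```python
from h import *
T=toolT()
T1=plan(T[:3,3]+[0.03,-.03,.1],T[:3,:3],3)
T2=plan(TOP+.15*N_,RG,10,T1)
```

```text
3 x [-0.0124 -0.0069 -0.0333] [0. 0. 0.] |d| 0.036 |r| 0.0
10 x [-0.019  -0.039   0.0095] [-0.0167 -0.0415 -0.0747] |d| 0.044 |r| 0.087
```

The manual's scale: shifts go in shares of 0.25 m and turns go in shares of 360 degrees. Converting my numbers, -0.039 m / 0.25 = -0.156, -0.0333 m / 0.25 = -0.1332, -0.0747 rad / 6.2832 = -0.0119.

>>> jog_arm --rows "-0.0496,-0.0276,-0.1332,0,0,0\n-0.0496,-0.0276,-0.1332,0,0,0\n-0.0496,-0.0276,-0.1332,0,0,0\n-0.076,-0.156,0.038,-0.0027,-0.0066,-0.0119\n-0.076,-0.156,0.038,-0.0027,-0.0066,-0.0119\n-0.076,-0.156,0.038,-0.0027,-0.0066,-0.0119\n-0.076,-0.156,0.038,-0.0027,-0.0066,-0.0119\n-0.076,-0.156,0.038,-0.0027,-0.0066,-0.0119\n-0.076,-0.156,0.038,-0.0027,-0.0066,-0.0119\n-0.076,-0.156,0.038,-0.0027,-0.0066,-0.0119\n-0.076,-0.156,0.038,-0.0027,-0.0066,-0.0119\n-0.076,-0.156,0.038,-0.0027,-0.0066,-0.0119\n-0.076,-0.156,0.038,-0.0027,-0.0066,-0.0119\n0,0,0,0,0,0\n0,0,0,0,0,0" --finger_gap 0.042

```text
time: 2.08
position: [0.4171, 0.2145, 0.2742]
tool_rot: [3.136, 0.429, -2.681]
contact_force: [0.2, 0.4, 0.5]
gripper_width: 0.042
grasp_force: 0.0
```

Run:
```python
from h import *
s=snap("wrist","w1.png");T=toolT()
print(s["T"][:3,3],(T[:3,:3]).round(3),RG.round(3)); print("expect shank top px",proj(s,TOP),"corners",proj(s,[TOP+a*.012*S_+b*.012*YC for a,b in((1,1),(1,-1),(-1,-1),(-1,1))]))
print("to pre",TOP+.15*N_-T[:3,3]);plan(TOP+.15*N_,RG,2)
```

```text
[0.29731519 0.15487022 0.37459459] [[-0.814 -0.448  0.37 ]
 [-0.405  0.894  0.19 ]
 [-0.416  0.005 -0.909]] [[-0.803 -0.463  0.375]
 [-0.42   0.886  0.196]
 [-0.423  0.    -0.906]]
expect shank top px [[306.29902592 186.72127887]] corners [[317.76650064 197.32514166]
 [295.47310454 197.69924825]
 [294.57513457 175.88118359]
 [317.38912468 175.47923244]]
to pre [ 0.00623313 -0.00858799 -0.00226085]
2 x [-0.0003 -0.0052  0.0014] [-0.0014 -0.0036 -0.0089] |d| 0.005 |r| 0.01
```

View pics/w1.png

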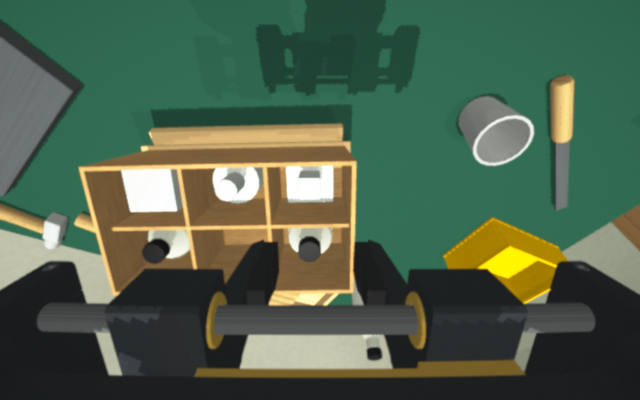

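The wrist view shows the square-shank blank in the cell at (310,183), with its shank near (311,187). I expected (306,187), so I'll zoom in to measure that.

Run:
```python
from h import *
s=snap("wrist","w2.png");im=s["frame"][:,:,::-1]
c=im[135:245,255:365];cv2.imwrite("pics/c3.png",cv2.resize(c,(0,0),fx=5,fy=5,interpolation=cv2.INTER_CUBIC))
print(proj(s,TOP),proj(s,[[.4258,.2598,.1402],[.553,.02,.1414],[.5427,.3201,.202]]))
```

```text
[[305.70060651 186.66623792]] [[351.64235467 159.88651869]
 [ 78.16397051 167.30688367]
 [348.40815654 289.23106963]]
```

View pics/c3.png

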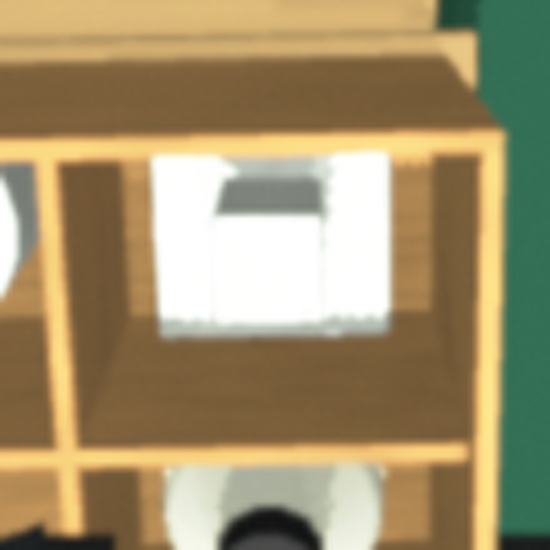

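The rim corner is offset about (+4,+1.5) px from prediction, and so is the shank. The wrist and fixed calibrations therefore differ by about 3.5 mm along carton y. I'll split the difference and go to 40 mm above the shank.

```bash
sed -i 's/^TOP=.*/TOP=np.array([.4793,.2358,.136])+.0018*YC+.0008*S_/' h.py
```

Run:
```python
from h import *
T1=plan(TOP+.15*N_,RG,2); plan(TOP+.04*N_,RG,5,T1)
```

```text
2 x [-0.0007 -0.0044  0.0014] [-0.0013 -0.0036 -0.0085] |d| 0.005 |r| 0.009
5 x [-0.    -0.     0.022] [0. 0. 0.] |d| 0.022 |r| 0.0
```

In the tool's units: 0.022 m / 0.25 = 0.088, -0.0044 m / 0.25 = -0.0176, -0.0085 rad / 6.2832 = -0.0014.

>>> jog_arm --rows "-0.0028,-0.0176,0.0056,-0.0002,-0.0006,-0.0014\n-0.0028,-0.0176,0.0056,-0.0002,-0.0006,-0.0014\n0,0,0.088,0,0,0\n0,0,0.088,0,0,0\n0,0,0.088,0,0,0\n0,0,0.088,0,0,0\n0,0,0.088,0,0,0\n0,0,0,0,0,0\n0,0,0,0,0,0" --finger_gap 0.038

```text
time: 3.3
position: [0.4597, 0.2245, 0.1757]
tool_rot: [-3.134, 0.425, -2.657]
contact_force: [-0.0, -0.0, -0.6]
gripper_width: 0.0384
grasp_force: 0.0
```

Run:
```python
from h import *
a=snap("side");w=snap("wrist")
T=plan(TOP+.04*N_,RG,1)
f=lambda s,x,y,k:cv2.resize(s["frame"][y:y+110,x:x+150,::-1],(0,0),fx=k,fy=k,interpolation=cv2.INTER_CUBIC)
cv2.imwrite("pics/c4.png",np.vstack([f(a,195,95,2.7),f(w,250,140,2.7)]))
print(proj(w,TOP),(proj(w,TOP)-[250,140])*2.7+[0,297])
```

```text
1 x [-0.0042  0.0031  0.0058] [-0.0074 -0.0103  0.0022] |d| 0.008 |r| 0.013
[[319.37229901 229.92737983]] [[187.30520733 539.80392554]]
```

View pics/c4.png

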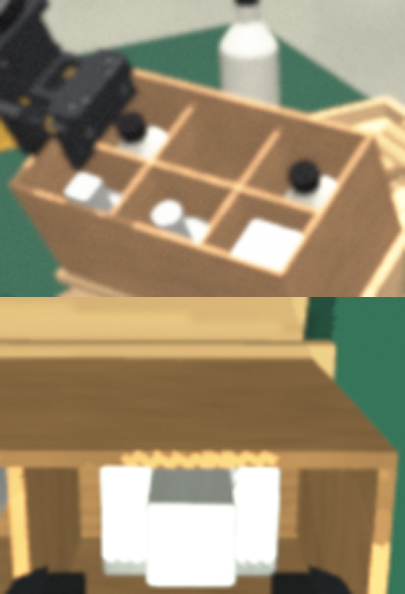

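The wrist view has the shank top at crop (191,544) against an expected (187,540), about 1.3 mm off, with the fingers straddling it. I'll correct the arm's residual error and descend in stages.

In the tool's units: 0.0058 m / 0.25 = 0.0232, -0.0042 m / 0.25 = -0.0168, -0.0103 rad / 6.2832 = -0.0016.

>>> jog_arm --rows "-0.0168,0.014,0.0232,-0.0012,-0.0016,0.0004\n0,0,0,0,0,0\n0,0,0,0,0,0"

```text
time: 3.78
position: [0.4642, 0.2299, 0.1717]
tool_rot: [3.141, 0.435, -2.661]
contact_force: [0.2, -0.4, -0.2]
gripper_width: 0.0377
grasp_force: 0.0
```

Run:
```python
from h import *
plan(TOP+.04*N_,RG,1);plan(TOP-.036*N_,RG,1)
```

```text
1 x [-0.0004  0.     -0.0008] [ 0.0001 -0.0012 -0.0011] |d| 0.001 |r| 0.002
1 x [-0.0005  0.      0.0752] [ 0.0001 -0.0012 -0.0011] |d| 0.075 |r| 0.002
```

In the tool's units: 0.01 m / 0.25 = 0.04.

>>> jog_arm --rows "0,0,0.04,0,0,0\n0,0,0.04,0,0,0\n0,0,0.04,0,0,0\n0,0,0.04,0,0,0\n0,0,0.04,0,0,0\n0,0,0,0,0,0"

```text
time: 4.53
position: [0.4829, 0.2397, 0.1254]
tool_rot: [3.141, 0.434, -2.661]
contact_force: [-0.1, -0.3, -0.1]
gripper_width: 0.0381
grasp_force: 0.0
```

Run:
```python
from h import *
plan(TOP-.036*N_,RG,3)
```

```text
3 x [-0.0003  0.      0.0081] [ 0.0001 -0.0007 -0.0005] |d| 0.008 |r| 0.001
```

In the tool's units: 0.0081 m / 0.25 = 0.0324.

>>> jog_arm --rows "0,0,0.0324,0,0,0\n0,0,0.0324,0,0,0\n0,0,0.0324,0,0,0\n0,0,0,0,0,0"

```text
time: 5.03
position: [0.492, 0.2444, 0.1036]
tool_rot: [3.141, 0.435, -2.661]
contact_force: [-0.4, 0.3, 0.1]
gripper_width: 0.0378
grasp_force: 0.0
```

>>> jog_arm --rows "0,0,0,0,0,0\n0,0,0,0,0,0\n0,0,0,0,0,0\n0,0,0,0,0,0\n0,0,0,0,0,0\n0,0,0,0,0,0" --finger_gap 0 --grip_n 40

```text
time: 5.78
position: [0.4917, 0.2444, 0.1044]
tool_rot: [3.141, 0.435, -2.661]
contact_force: [-2.5, -0.4, 1.4]
gripper_width: 0.0237
grasp_force: 40.0
```

```bash
python3 -c "
from h import *
plan(TOP-.036*N_,RG,1)"
```

```text
1 x [-0.0006 -0.      0.001 ] [ 0.0002 -0.0012 -0.0008] |d| 0.001 |r| 0.001
```

Gripped at 23.7 mm wide, matching the 24 mm shank. Next I'll draw it out along the cell axis.

In the tool's units: -0.015 m / 0.25 = -0.06, -0.001 m / 0.25 = -0.004.

>>> jog_arm --rows "-0.004,0,-0.02,0,0,0\n-0.004,0,-0.032,0,0,0\n0,0,-0.048,0,0,0\n0,0,-0.06,0,0,0\n0,0,-0.06,0,0,0\n0,0,-0.06,0,0,0\n0,0,-0.06,0,0,0\n0,0,-0.06,0,0,0\n0,0,-0.06,0,0,0\n0,0,-0.06,0,0,0\n0,0,-0.06,0,0,0\n0,0,-0.04,0,0,0\n0,0,0,0,0,0" --grip_n 50

```text
time: 7.4
position: [0.4349, 0.2148, 0.2467]
tool_rot: [-3.141, 0.437, -2.66]
contact_force: [0.0, -0.1, -6.7]
gripper_width: 0.0235
grasp_force: 50.0
```

Run:
```python
from h import *
LM=(np.array([.6947,-.1812])+[.6317,-.3154])/2
w=np.radians(-25.1);xp=np.array([np.cos(w),np.sin(w)])
print("line mid",LM)
P=LM-xp*(.028+.060); print("place blank centre",P,"r",np.hypot(*P))
T=toolT();
for h in (.3,):
  A=T[:3,3]+[0,0,.03];A[2]=.34
  T1=plan(A,T[:3,:3],4)
  T2=plan([*P,.024+.064+.10],Rplate(),12,T1)
```

```text
line mid [ 0.6632 -0.2483]
place blank centre [ 0.58350995 -0.21097045] r 0.6204775482044063
4 x [-0.0099 -0.     -0.0211] [0. 0. 0.] |d| 0.023 |r| 0.0
12 x [-0.0077 -0.0383  0.0137] [0.0167 0.0338 0.0754] |d| 0.041 |r| 0.084
```

In the tool's units: -0.0383 m / 0.25 = -0.1532, -0.0211 m / 0.25 = -0.0844, 0.0754 rad / 6.2832 = 0.012.

>>> jog_arm --rows "-0.0396,0,-0.0844,0,0,0\n-0.0396,0,-0.0844,0,0,0\n-0.0396,0,-0.0844,0,0,0\n-0.0396,0,-0.0844,0,0,0\n-0.0308,-0.1532,0.0548,0.0027,0.0054,0.012\n-0.0308,-0.1532,0.0548,0.0027,0.0054,0.012\n-0.0308,-0.1532,0.0548,0.0027,0.0054,0.012\n-0.0308,-0.1532,0.0548,0.0027,0.0054,0.012\n-0.0308,-0.1532,0.0548,0.0027,0.0054,0.012\n-0.0308,-0.1532,0.0548,0.0027,0.0054,0.012\n-0.0308,-0.1532,0.0548,0.0027,0.0054,0.012\n-0.0308,-0.1532,0.0548,0.0027,0.0054,0.012\n-0.0308,-0.1532,0.0548,0.0027,0.0054,0.012\n-0.0308,-0.1532,0.0548,0.0027,0.0054,0.012\n-0.0308,-0.1532,0.0548,0.0027,0.0054,0.012\n-0.0308,-0.1532,0.0548,0.0027,0.0054,0.012\n0,0,0,0,0,0\n0,0,0,0,0,0"

```text
time: 9.65
position: [0.5832, -0.218, 0.1636]
tool_rot: [-3.128, 0.005, 2.697]
contact_force: [-0.1, 0.8, -6.3]
gripper_width: 0.0237
grasp_force: 50.0
```

Run:
```python
from h import *
plan([.5835,-.211,.138],Rplate(),4)
w=snap("wrist","w3.png");a=snap("side","s3.png")
f=lambda s,x,y,k:cv2.resize(s["frame"][y:y+190,x:x+220,::-1],(0,0),fx=k,fy=k,interpolation=cv2.INTER_CUBIC)
cv2.imwrite("pics/c5.png",np.vstack([f(a,300,180,1.5),cv2.resize(w["frame"][:,:,::-1],(330,206))]))
```

```text
4 x [0.0007 0.0017 0.0064] [-0.0035  0.0013 -0.0018] |d| 0.007 |r| 0.004
```

View pics/c5.png

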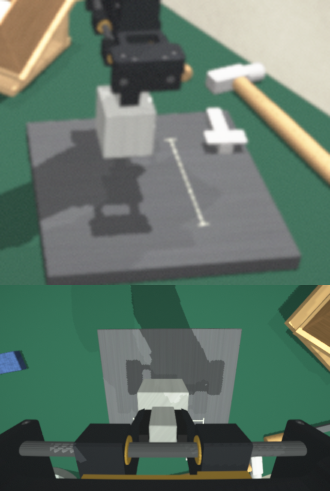

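The blank hangs upright over the near half of the plate, short of the line, which is as wanted. Next I'll square it up and lower it.

In the tool's units: 0.01 m / 0.25 = 0.04, 0.0064 m / 0.25 = 0.0256, -0.0035 rad / 6.2832 = -0.0006.

>>> jog_arm --rows "0.0028,0.0068,0.0256,-0.0006,0.0002,-0.0003\n0.0028,0.0068,0.0256,-0.0006,0.0002,-0.0003\n0.0028,0.0068,0.0256,-0.0006,0.0002,-0.0003\n0.0028,0.0068,0.0256,-0.0006,0.0002,-0.0003\n0,0,0.04,0,0,0\n0,0,0.04,0,0,0\n0,0,0.04,0,0,0\n0,0,0.04,0,0,0\n0,0,0,0,0,0\n0,0,0,0,0,0"

```text
time: 11.0
position: [0.5845, -0.2116, 0.0988]
tool_rot: [-3.141, 0.003, 2.703]
contact_force: [0.5, 0.3, -5.1]
gripper_width: 0.0236
grasp_force: 50.0
```

Run:
```python
from h import *
plan([.5835,-.211,.089],Rplate(),1)
```

```text
1 x [0.0012 0.0001 0.0098] [-0.0004  0.0025 -0.0001] |d| 0.01 |r| 0.003
```

In the tool's units: 0.0035 m / 0.25 = 0.014, 0.0025 m / 0.25 = 0.01, 0.0025 rad / 6.2832 = 0.0004.

>>> jog_arm --rows "0,0,0.014,0,0.0004,0\n0,0,0.01,0,0,0\n0,0,0,0,0,0\n0,0,0,0,0,0"

```text
time: 11.5
position: [0.5843, -0.2116, 0.0927]
tool_rot: [-3.141, -0.0, 2.703]
contact_force: [-0.0, 0.3, -6.4]
gripper_width: 0.0234
grasp_force: 50.0
```

>>> jog_arm --rows "0,0,0.006,0,0,0\n0,0,0.006,0,0,0\n0,0,0,0,0,0"

```text
time: 11.88
position: [0.5841, -0.2115, 0.0894]
tool_rot: [-3.141, -0.001, 2.703]
contact_force: [0.7, -0.7, -6.8]
gripper_width: 0.0233
grasp_force: 50.0
```

In the tool's units: 0.0015 m / 0.25 = 0.006.

>>> jog_arm --rows "0,0,0.006,0,0,0\n0,0,0,0,0,0"

```text
time: 12.12
position: [0.5843, -0.2116, 0.0892]
tool_rot: [-3.141, 0.0, 2.703]
contact_force: [-2.9, 0.2, 3.9]
gripper_width: 0.0237
grasp_force: 50.0
```

>>> jog_arm --rows "0,0,0.004,0,0,0\n0,0,0,0,0,0"

```text
time: 12.38
position: [0.5844, -0.2116, 0.0892]
tool_rot: [-3.14, 0.001, 2.703]
contact_force: [-5.8, 0.7, 11.9]
gripper_width: 0.0233
grasp_force: 50.0
```

It touches down at TCP z = 0.089, as predicted. I'll back off the press and let go.

In the tool's units: -0.0015 m / 0.25 = -0.006.

>>> jog_arm --rows "0,0,-0.006,0,0,0\n0,0,0,0,0,0" --grip_n 15

```text
time: 12.62
position: [0.5843, -0.2116, 0.0891]
tool_rot: [-3.141, -0.0, 2.703]
contact_force: [-3.1, 1.4, 5.3]
gripper_width: 0.0241
grasp_force: 15.0
```

>>> jog_arm --rows "0,0,0,0,0,0\n0,0,0,0,0,0\n0,0,0,0,0,0" --finger_gap 0.05

```text
time: 13.0
position: [0.5846, -0.2115, 0.0885]
tool_rot: [-3.141, 0.0, 2.703]
contact_force: [-0.3, -0.2, 0.5]
gripper_width: 0.0497
grasp_force: 0.0
```

>>> jog_arm --rows "0,0,-0.08,0,0,0\n0,0,-0.16,0,0,0\n0,0,-0.16,0,0,0\n0,0,-0.16,0,0,0\n0,0,0,0,0,0"

```text
time: 13.62
position: [0.5868, -0.2117, 0.2335]
tool_rot: [3.14, 0.008, 2.703]
contact_force: [0.4, 0.0, -0.7]
gripper_width: 0.0501
grasp_force: 0.0
```

Run:
```python
from h import *
a=snap("side","s4.png");b=snap("top","t4.png");w=snap("wrist","w4.png")
f=lambda s,x,y,k:cv2.resize(s["frame"][y:y+150,x:x+200,::-1],(0,0),fx=k,fy=k,interpolation=cv2.INTER_CUBIC)
cv2.imwrite("pics/c6.png",np.vstack([np.hstack([f(a,310,215,2),f(b,330,130,2)]),np.hstack([f(w,220,120,2),f(w,320,200,2)])]))
print(proj(w,[[.6947,-.1812,.024],[.6317,-.3154,.024]]))
```

```text
[[371.630251   238.60890011]
 [260.10846542 238.47392979]]
```

View pics/c6.png

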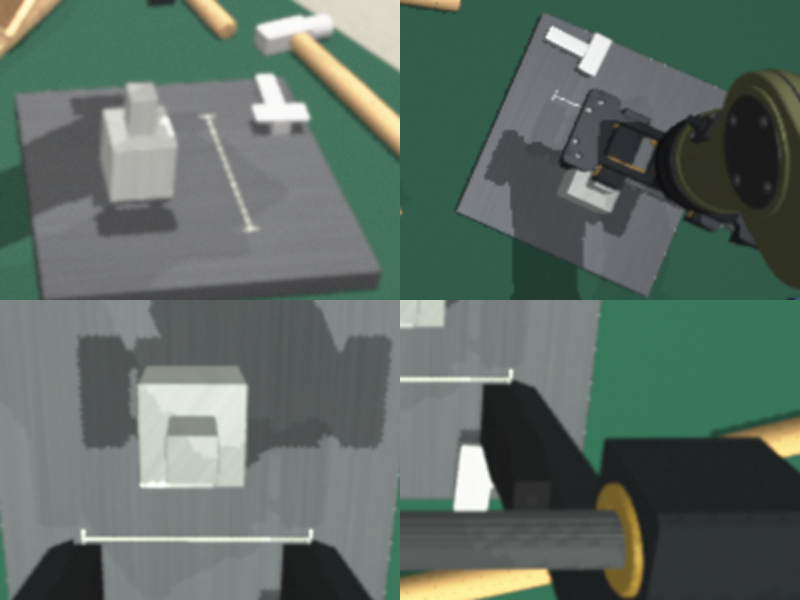

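The blank stands squarely about 60 mm short of the line. Its lower right corner in the side view is at (397,314), and in the wrist view the line runs from (261.5,238.5) to (375,237.5). Next I'll measure the gap and plan a two-finger push with the tool tilted.

Add to h.py:
```python
def gap(s,corner,L=None):
    # signed gap of ground corner to line seen in same view
    E=onz(s,[(413.5,272.5),(435.5,329.5)] if L is None else L,.024)[:,:2]
    c=onz(s,[corner],.024)[0,:2];u=(E[0]-E[1])/np.linalg.norm(E[0]-E[1]);n=np.array([u[1],-u[0]])
    m=E.mean(0);print("yaw",np.degrees(np.arctan2(-u[0],u[1])).round(2),"gap(+short)",((m-c)@n).round(4),"along y",((c-m)@u).round(4))
```

Run:
```python
from h import *
a=snap("side");w=snap("wrist")
gap(a,(397,314)); gap(w,(280,213),[(375,237.7),(261.5,238.5)])
LM=np.array([.6632,-.2483]);q=np.radians(-25.1);xp=np.array([np.cos(q),np.sin(q)])
B=np.array([.5845,-.2116]);print("gap kin",(LM-B)@xp-.028,"lat",(B-LM)@[-xp[1],xp[0]])
back=B-xp*.028
# push pose: tilt 35: fingertips; tool tip centre behind foot back face
Rt=Rplate(-25.1,35)
p=back-xp*.035
T=toolT()
T1=plan([*(B-xp*.10),.20],Rt,5)
T2=plan([*p,.060],Rt,6,T1)
# half finger width 9mm: front corner of tip
print("finger front edge ahead of TCP",.009*np.cos(np.radians(35)))
```

```text
yaw -25.19 gap(+short) 0.0574 along y -0.0328
yaw -24.61 gap(+short) 0.0357 along y -0.0488
gap kin 0.0588363832969325 lat -0.00015011964635339793
5 x [0.0209 0.0001 0.0006] [-2.000e-04 -1.227e-01  1.000e-04] |d| 0.021 |r| 0.123
6 x [0.0083 0.     0.0227] [0. 0. 0.] |d| 0.024 |r| 0.0
finger front edge ahead of TCP 0.0073723683986009255
```

The side view gives a 57.4 mm gap and kinematics give 58.8 mm, so they agree. I'll go behind the foot with the tool tilted 35° and the fingers at 20 mm.

In the tool's units: 0.0209 m / 0.25 = 0.0836, 0.0006 m / 0.25 = 0.0024, -0.1227 rad / 6.2832 = -0.0195.

>>> jog_arm --rows "0.0836,0,0.0024,0,-0.0195,0\n0.0836,0,0.0024,0,-0.0195,0\n0.0836,0,0.0024,0,-0.0195,0\n0.0836,0,0.0024,0,-0.0195,0\n0.0836,0,0.0024,0,-0.0195,0\n0,0,0,0,0,0\n0,0,0,0,0,0" --finger_gap 0.02

```text
time: 14.75
position: [0.4936, -0.1903, 0.2008]
tool_rot: [-3.074, 0.336, 2.71]
contact_force: [-0.1, 0.2, -0.9]
gripper_width: 0.0201
grasp_force: 0.0
```

Run:
```python
from h import *
q=np.radians(-25.1);xp=np.array([np.cos(q),np.sin(q)]);B=np.array([.5845,-.2116])
Rt=Rplate(-25.1,35);p=B-xp*.063
print(p); plan([*p,.07],Rt,6)
```

```text
[ 0.52744917 -0.18487544]
6 x [0.0052 0.0041 0.0216] [-0.0107 -0.0458  0.0025] |d| 0.023 |r| 0.047
```

In the tool's units: -0.04 rad / 6.2832 = -0.0064.

>>> jog_arm --rows "0,0,0,0,-0.0064,0\n0,0,0,0,-0.0064,0\n0,0,0,0,0,0"

```text
time: 15.12
position: [0.4931, -0.1905, 0.2008]
tool_rot: [-3.07, 0.414, 2.717]
contact_force: [-0.1, -0.3, 0.3]
gripper_width: 0.0202
grasp_force: 0.0
```

Run:
```python
from h import *
print(status.get_obs()["q"].round(3))
Rt=Rplate(-25.1,35);plan([.5274,-.1849,.07],Rt,6)
```

```text
[ 0.308  0.551 -0.198  2.281  1.812  0.286 -0.477]
6 x [0.0061 0.0041 0.0213] [-0.0107 -0.0328  0.0032] |d| 0.023 |r| 0.035
```

The arm is near a wrist singularity and lags there. A 27° tilt still clears the blank, so I'll use that.

Run:
```python
from h import *
plan([.5200,-.1815,.08],Rplate(-25.1,27),8)
```

```text
8 x [0.0041 0.003  0.0147] [-0.0082 -0.0072  0.0018] |d| 0.016 |r| 0.011
```

In the tool's units: 0.0147 m / 0.25 = 0.0588, 0.0041 m / 0.25 = 0.0164, -0.0082 rad / 6.2832 = -0.0013.

>>> jog_arm --rows "0.0164,0.012,0.0588,-0.0013,-0.0011,0.0003\n0.0164,0.012,0.0588,-0.0013,-0.0011,0.0003\n0.0164,0.012,0.0588,-0.0013,-0.0011,0.0003\n0.0164,0.012,0.0588,-0.0013,-0.0011,0.0003\n0.0164,0.012,0.0588,-0.0013,-0.0011,0.0003\n0.0164,0.012,0.0588,-0.0013,-0.0011,0.0003\n0.0164,0.012,0.0588,-0.0013,-0.0011,0.0003\n0.0164,0.012,0.0588,-0.0013,-0.0011,0.0003\n0,0,0,0,0,0"

```text
time: 16.25
position: [0.5194, -0.1828, 0.0784]
tool_rot: [-3.138, 0.469, 2.702]
contact_force: [0.8, -0.2, 0.1]
gripper_width: 0.0202
grasp_force: 0.0
```

Run:
```python
from h import *
print(status.get_obs()["q"].round(3))
plan([.5240,-.1832,.045],Rplate(-25.1,27),4)
```

```text
[ 0.519  0.906 -0.55   2.338  2.321  0.723 -0.939]
4 x [0.0028 0.0004 0.0079] [-0.0009 -0.0005 -0.0002] |d| 0.008 |r| 0.001
```

In the tool's units: 0.0079 m / 0.25 = 0.0316, 0.0004 m / 0.25 = 0.0016, -0.0009 rad / 6.2832 = -0.0001.

>>> jog_arm --rows "0.0112,0.0016,0.0316,-0.0001,-0.0001,0\n0.0112,0.0016,0.0316,-0.0001,-0.0001,0\n0.0112,0.0016,0.0316,-0.0001,-0.0001,0\n0.0112,0.0016,0.0316,-0.0001,-0.0001,0\n0,0,0,0,0,0\n0,0,0,0,0,0"

```text
time: 17.0
position: [0.5247, -0.1819, 0.0466]
tool_rot: [3.138, 0.475, 2.704]
contact_force: [0.1, -0.6, -0.8]
gripper_width: 0.0203
grasp_force: 0.0
```

Run:
```python
from h import *
q=np.radians(-25.1);xp=np.array([np.cos(q),np.sin(q)]);T=toolT();B=np.array([.5845,-.2116])
print((B-xp*.028-T[:2,3])@xp-.008,"lat",(T[:2,3]-B)@[-xp[1],xp[0]],"yaw y",np.degrees(np.arctan2(-T[0,1],T[1,1])),T[2,1])
plan([*(T[:2,3]+xp*.02),.045],Rplate(-25.1,27),5)
```

```text
0.030722588768513907 lat 0.0015016500258089 yaw y -24.98832061689631 0.003152188476515716
5 x [-0.0034 -0.      0.0021] [0.0007 0.0007 0.0001] |d| 0.004 |r| 0.001
```

In the tool's units: -0.0036 m / 0.25 = -0.0144, -0.0034 m / 0.25 = -0.0136, 0.0007 rad / 6.2832 = 0.0001.

>>> jog_arm --rows "-0.0136,0,0.0084,0.0001,0.0001,0\n-0.0136,0,0.0084,0.0001,0.0001,0\n-0.0136,0,0.0084,0.0001,0.0001,0\n-0.0136,0,0.0084,0.0001,0.0001,0\n-0.0136,0,0.0084,0.0001,0.0001,0\n-0.0144,0,0.0072,0,0,0\n-0.0072,0,0.0036,0,0,0\n-0.0072,0,0.0036,0,0,0\n-0.0072,0,0.0036,0,0,0\n-0.0072,0,0.0036,0,0,0\n-0.0072,0,0.0036,0,0,0\n0,0,0,0,0,0"

```text
time: 18.5
position: [0.5544, -0.1957, 0.0448]
tool_rot: [3.141, 0.469, 2.704]
contact_force: [-3.3, 2.3, 1.9]
gripper_width: 0.02
grasp_force: 2.2
```

Create st.py:
```python
from h import *
q=np.radians(-25.1);xp=np.array([np.cos(q),np.sin(q)]);T=toolT();B=np.array([.5845,-.2116]);LM=np.array([.6632,-.2483])
print("to start contact",((B-xp*.028-T[:2,3])@xp-.008).round(4),"foot-front-to-line if touching",((LM-T[:2,3])@xp-.008-.056).round(4),"lat",((T[:2,3]-LM)@[-xp[1],xp[0]]).round(4),"yaw",np.degrees(np.arctan2(-T[0,1],T[1,1])).round(2),"z",T[2,3].round(4),"tilt",np.degrees(np.arccos(-T[2,2])).round(2),"Fx",(status.get_obs()["contact_force"][:2]@xp).round(2))
```

```bash
python3 st.py
```

```text
to start contact -0.002 foot-front-to-line if touching 0.0568 lat 0.0015 yaw -25.04 z 0.0448 tilt 26.86 Fx -3.96
```

Contact at 4 N, where expected. I'll push about 40 mm and then measure.

In the tool's units: -0.0027 m / 0.25 = -0.0108, -0.0018 m / 0.25 = -0.0072.

>>> jog_arm --rows "-0.0072,0,0.0036,0,0,0\n-0.0108,0,0.0056,0,0,0\n-0.0108,0,0.0056,0,0,0\n-0.0108,0,0.0056,0,0,0\n-0.0108,0,0.0056,0,0,0\n-0.0108,0,0.0056,0,0,0\n-0.0108,0,0.0056,0,0,0\n-0.0108,0,0.0056,0,0,0\n-0.0108,0,0.0056,0,0,0\n-0.0072,0,0.0036,0,0,0\n0,0,0,0,0,0"

```text
time: 19.88
position: [0.5817, -0.2087, 0.045]
tool_rot: [-3.142, 0.472, 2.703]
contact_force: [-2.1, 0.5, 0.8]
gripper_width: 0.0204
grasp_force: 1.1
```

```bash
python3 st.py
```

```text
to start contact -0.0322 foot-front-to-line if touching 0.0266 lat 0.0013 yaw -25.1 z 0.045 tilt 27.05 Fx -2.09
```

In the tool's units: -0.0027 m / 0.25 = -0.0108, -0.0018 m / 0.25 = -0.0072.

>>> jog_arm --rows "-0.0072,0,0.0036,0,0,0\n-0.0108,0,0.0056,0,0,0\n-0.0108,0,0.0056,0,0,0\n-0.0108,0,0.0056,0,0,0\n-0.0072,0,0.0036,0,0,0\n0,0,0,0,0,0"

```text
time: 20.62
position: [0.5936, -0.2142, 0.045]
tool_rot: [-3.142, 0.472, 2.704]
contact_force: [-1.6, 0.9, -0.1]
gripper_width: 0.0199
grasp_force: 1.1
```

```bash
python3 st.py
```

Run:
```python
from h import *
a=snap("side","s5.png");w=snap("wrist","w5.png")
f=lambda s,x,y,k:cv2.resize(s["frame"][y:y+110,x:x+140,::-1],(0,0),fx=k,fy=k,interpolation=cv2.INTER_CUBIC)
cv2.imwrite("pics/c7.png",f(a,340,230,5))
```

```text
to start contact -0.0454 foot-front-to-line if touching 0.0134 lat 0.0013 yaw -25.1 z 0.045 tilt 27.05 Fx -1.81
```

View pics/c7.png

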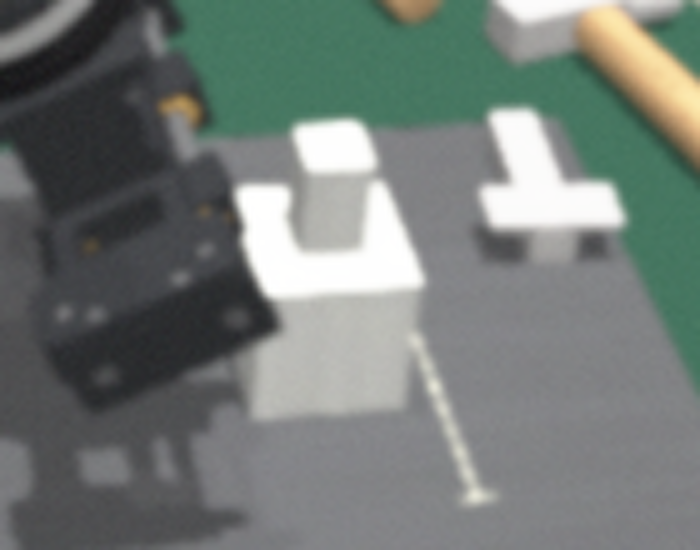

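The side crop shows the blank upright and square. Its front -y foot corner is at crop (406,408), i.e. (420.8,311.2), still short of the line.

Run:
```python
from h import *
a=snap("side");im=a["frame"].astype(int)
# line centre fit in the original side image (subpixel, per row) and ground corner
i0=cv2.imread("pics/side0.png").astype(float).sum(2)
pts=[]
for r in range(276,327):
    c0=413.5+(r-272.5)*22/57;lo=int(c0)-5;v=i0[r,lo:lo+11];v=np.clip(v-np.median(v)-25,0,None)
    pts.append((lo+(v*np.arange(11)).sum()/v.sum(),r))
pts=np.array(pts);k=np.polyfit(pts[:,1],pts[:,0],1);print("col=",k,"rms",np.std(pts[:,0]-np.polyval(k,pts[:,1])))
L=[(np.polyval(k,274),274),(np.polyval(k,328),328)]
for c in [(420.8,311.2),(420.2,311.2),(421.4,311.2)]: gap(a,c,L)
# foot bottom edge (-y face): brightness drop per column
g=im.sum(2)
for x in range(392,420,3): 
    col=g[300:322,x]; d=col[:-2]-col[2:]; j=d.argmax(); print(x,301+j,d[max(j-2,0):j+3])
for y in (296,300,304,308):
    print(y,g[y,412:430])
```

```text
col= [  0.38582351 308.0427219 ] rms 0.07422797070743485
yaw -25.17 gap(+short) 0.013 along y -0.0296
yaw -25.17 gap(+short) 0.0141 along y -0.0295
yaw -25.17 gap(+short) 0.0119 along y -0.0297
392 314 [ 47 104 115  48   6]
395 313 [ 16  58 104  88  22]
398 313 [38 81 96 57  4]
401 312 [15 46 92 83 34]
404 312 [ 10  61 105  92  26]
407 312 [  8  49 106 103  37]
410 312 [24 64 98 75 15]
413 312 [35 93 97 49 12]
416 311 [11 60 97 89 36]
419 311 [15 46 98 79 19]
296 [553 556 561 560 564 566 559 553 552 558 557 523 454 414 405 400 404 406]
300 [553 558 557 559 560 557 548 545 539 528 521 552 553 493 431 400 399 397]
304 [554 555 560 559 553 550 542 546 527 482 430 429 498 565 549 471 416 399]
308 [549 556 555 551 548 547 544 538 507 454 395 382 408 478 592 605 527 442]
```

Image gap is about 13.5 mm and kinematic gap 13.4 mm. I'll push 10 mm more, slowly.

The manual's scale: shifts go in shares of 0.25 m and turns go in shares of 360 degrees. Converting my numbers, -0.0018 m / 0.25 = -0.0072, -0.0009 m / 0.25 = -0.0036.

>>> jog_arm --rows "-0.0072,0,0.0036,0,0,0\n-0.0072,0,0.0036,0,0,0\n-0.0072,0,0.0036,0,0,0\n-0.0072,0,0.0036,0,0,0\n-0.0036,0,0.0018,0,0,0\n-0.0036,0,0.0018,0,0,0\n0,0,0,0,0,0"

```text
time: 21.65
position: [0.6024, -0.2183, 0.045]
tool_rot: [3.142, 0.472, 2.704]
contact_force: [-2.6, 1.8, -0.2]
gripper_width: 0.02
grasp_force: 1.5
```

```bash
python3 st.py
```

Create m2.py:
```python
from h import *
a=snap("side");g=a["frame"].astype(float).sum(2)
k=[.38582,308.0427];L=[(np.polyval(k,274),274),(np.polyval(k,328),328)]
bx,by=[],[]
for x in range(398,int(np.polyval(k,311))-2+0):
    v=g[303:322,x];d=np.clip(v[:-1]-v[1:]-15,0,None);j=d.argmax();w=d[max(j-2,0):j+3];by.append(303.5+max(j-2,0)+(w*np.arange(len(w))).sum()/w.sum());bx.append(x)
kb=np.polyfit(bx,by,1);print("bottom edge at 425:",np.polyval(kb,425),"slope",kb[0],"n",len(bx),"rms",np.std(by-np.polyval(kb,bx)))
for y in range(299,314): print(y,round(np.polyval(k,y),1),g[y,415:433].astype(int))
c=a["T"]
for x in (422,423,424,425,426,427): gap(a,(x,np.polyval(kb,x)),L)
e=onz(a,[(398,np.polyval(kb,398)),(420,np.polyval(kb,420))],.024);d=e[1]-e[0];print("face dir deg (plate x)",np.degrees(np.arctan2(d[1],d[0])))
```

```bash
python3 m2.py
```

```text
to start contact -0.0551 foot-front-to-line if touching 0.0038 lat 0.0014 yaw -25.09 z 0.045 tilt 27.02 Fx -3.12
bottom edge at 425: 310.8523123256185 slope -0.07547188876457255 n 28 rms 0.22188041824383575
299 423.4 [548 543 547 553 560 560 565 558 549 550 546 530 482 436 411 406 401 395]
300 423.8 [554 547 552 561 558 556 559 553 554 549 542 523 477 430 407 400 405 403]
301 424.2 [549 545 546 553 559 562 556 557 551 540 539 520 473 428 406 400 403 401]
302 424.6 [553 548 551 554 555 560 559 552 549 551 540 520 467 423 405 399 401 403]
303 424.9 [553 551 555 555 556 561 558 552 552 546 539 504 460 407 399 397 400 391]
304 425.3 [549 554 554 556 558 561 557 547 550 545 533 495 444 406 394 396 400 402]
305 425.7 [550 550 550 555 556 557 547 548 547 544 537 512 460 407 398 392 403 393]
306 426.1 [551 550 552 554 554 555 557 550 548 546 557 561 506 429 401 402 401 395]
307 426.5 [552 548 555 556 557 557 553 547 552 551 577 606 562 468 403 394 394 398]
308 426.9 [551 543 549 557 559 557 552 549 547 547 563 590 569 492 423 393 400 394]
309 427.3 [547 542 549 552 552 559 551 550 544 537 531 532 547 509 451 404 403 400]
310 427.6 [533 533 539 539 542 542 545 539 532 517 496 494 538 544 484 421 405 396]
311 428.0 [502 500 490 498 499 504 505 505 488 470 453 467 535 589 542 459 410 401]
312 428.4 [446 440 439 433 442 442 439 431 427 423 414 426 504 588 567 479 419 408]
313 428.8 [408 412 413 411 403 402 406 410 408 407 401 408 465 542 557 501 434 409]
yaw -25.17 gap(+short) 0.0108 along y -0.0296
yaw -25.17 gap(+short) 0.009 along y -0.0295
yaw -25.17 gap(+short) 0.0071 along y -0.0295
yaw -25.17 gap(+short) 0.0053 along y -0.0295
yaw -25.17 gap(+short) 0.0035 along y -0.0295
yaw -25.17 gap(+short) 0.0016 along y -0.0295
face dir deg (plate x) -24.850958728419464
```

Gap is about 4 mm by image and 3.8 mm by kinematics, and the foot's face is parallel to within 0.3°. I'll creep on.

In the tool's units: -0.0009 m / 0.25 = -0.0036, 0.00045 m / 0.25 = 0.0018.

>>> jog_arm --rows "-0.0036,0,0.0018,0,0,0\n-0.0036,0,0.0018,0,0,0\n-0.0036,0,0.0018,0,0,0\n0,0,0,0,0,0\n0,0,0,0,0,0"

```text
time: 22.32
position: [0.6052, -0.2196, 0.0451]
tool_rot: [3.142, 0.472, 2.704]
contact_force: [-1.7, 1.5, -0.6]
gripper_width: 0.0203
grasp_force: 1.3
```

```bash
python3 st.py; python3 m2.py
```

```text
to start contact -0.0582 foot-front-to-line if touching 0.0007 lat 0.0014 yaw -25.09 z 0.0451 tilt 27.02 Fx -2.21
bottom edge at 425: 310.96204096078213 slope -0.06897013888748856 n 28 rms 0.14870370016174053
299 423.4 [554 554 554 551 553 553 557 563 560 558 556 550 543 525 473 425 411 403]
300 423.8 [558 556 551 549 548 556 560 555 559 559 552 548 544 521 475 419 403 400]
301 424.2 [556 560 551 551 550 557 560 563 556 551 556 549 539 511 463 422 403 400]
302 424.6 [558 551 546 554 552 558 552 562 559 553 553 545 531 504 451 415 400 402]
303 424.9 [560 549 552 552 551 556 562 563 558 550 548 540 530 493 439 402 399 394]
304 425.3 [555 553 550 551 551 556 554 554 553 555 553 545 526 478 432 402 400 399]
305 425.7 [557 553 555 553 547 555 556 558 548 551 548 545 526 475 415 391 398 398]
306 426.1 [559 553 550 552 554 552 560 554 554 553 544 540 518 461 408 388 390 393]
307 426.5 [552 546 548 545 551 556 560 551 558 545 544 541 516 453 397 377 383 389]
308 426.9 [555 547 547 553 555 554 555 557 558 547 545 537 513 456 400 381 387 396]
309 427.3 [552 546 544 544 552 556 559 552 550 543 544 541 526 484 421 386 388 393]
310 427.6 [542 531 531 534 546 555 550 542 533 525 520 528 552 540 479 410 390 390]
311 428.0 [505 499 497 496 498 511 504 502 489 480 470 492 549 592 539 447 398 396]
312 428.4 [447 439 435 432 436 440 442 438 432 424 418 435 504 587 565 475 418 405]
313 428.8 [412 412 406 407 405 407 410 410 406 406 401 413 461 544 559 498 438 411]
yaw -25.17 gap(+short) 0.0108 along y -0.0298
yaw -25.17 gap(+short) 0.009 along y -0.0298
yaw -25.17 gap(+short) 0.0072 along y -0.0298
yaw -25.17 gap(+short) 0.0054 along y -0.0298
yaw -25.17 gap(+short) 0.0035 along y -0.0298
yaw -25.17 gap(+short) 0.0017 along y -0.0298
face dir deg (plate x) -25.3504433738403
```

The image gives about 1.2 mm left and kinematics 0.7 mm. One last creep of about 0.7 mm, then back straight off.

>>> jog_arm --rows "-0.0024,0,0.0012,0,0,0\n0,0,0,0,0,0\n0,0,0,0,0,0"

```text
time: 22.75
position: [0.6056, -0.2198, 0.045]
tool_rot: [3.142, 0.471, 2.704]
contact_force: [-2.8, 1.8, -0.2]
gripper_width: 0.0201
grasp_force: 1.7
```

```bash
python3 st.py
```

```text
to start contact -0.0585 foot-front-to-line if touching 0.0003 lat 0.0014 yaw -25.08 z 0.045 tilt 27.0 Fx -3.27
```

>>> jog_arm --rows "0.0072,0,-0.0036,0,0,0\n0.0144,0,-0.0072,0,0,0\n0.036,0,-0.018,0,0,0\n0.072,0,-0.036,0,0,0\n0.072,0,-0.036,0,0,0\n0.036,0,-0.12,0,0,0\n0,0,-0.16,0,0,0\n0,0,-0.16,0,0,0\n0,0,0,0,0,0\n0,0,0,0,0,0"

```text
time: 24.0
position: [0.5025, -0.1717, 0.1384]
tool_rot: [-3.142, 0.472, 2.703]
contact_force: [0.0, -0.1, -0.7]
gripper_width: 0.0201
grasp_force: 0.0
```

```bash
python3 m2.py
```

Run:
```python
from h import *
a=snap("side");b=snap("top");w=snap("wrist")
f=lambda s,x,y,k:cv2.resize(s["frame"][y:y+100,x:x+133,::-1],(400,300),interpolation=cv2.INTER_CUBIC)
cv2.imwrite("pics/c8.png",np.vstack([np.hstack([f(a,345,240,2),f(b,365,125,2)]),np.hstack([cv2.resize(w["frame"][:,:,::-1],(400,250)),cv2.resize(a["frame"][:,:,::-1],(400,250))])]))
```

```text
bottom edge at 425: 311.01978001481143 slope -0.06411397320507035 n 28 rms 0.13693126121977478
299 423.4 [552 555 549 546 554 557 561 562 559 555 551 551 542 520 486 437 407 396]
300 423.8 [553 554 549 544 551 554 552 553 565 556 553 549 540 523 481 419 405 400]
301 424.2 [556 550 545 549 549 556 554 564 555 554 548 546 538 520 475 427 402 403]
302 424.6 [561 555 550 549 555 561 556 559 560 550 548 549 535 510 465 422 402 395]
303 424.9 [559 555 547 549 551 553 559 558 557 553 546 542 534 503 446 408 400 399]
304 425.3 [558 555 547 545 549 552 553 560 551 557 545 548 528 488 431 398 395 403]
305 425.7 [556 555 550 548 553 557 554 551 550 550 549 542 529 475 425 393 392 396]
30
[... 283 characters left out ...]
4 556 554 544 543 539 539 531 478 422 388 381 388]
310 427.6 [542 533 533 529 542 547 547 546 530 526 519 524 541 532 469 409 385 386]
311 428.0 [506 498 494 498 501 505 506 502 492 480 475 481 532 568 534 445 397 389]
312 428.4 [449 438 428 433 434 438 434 434 431 430 423 432 498 581 566 475 421 405]
313 428.8 [412 412 404 409 403 406 408 409 408 403 403 411 462 538 554 498 430 408]
yaw -25.17 gap(+short) 0.0109 along y -0.0299
yaw -25.17 gap(+short) 0.0091 along y -0.0299
yaw -25.17 gap(+short) 0.0072 along y -0.0299
yaw -25.17 gap(+short) 0.0054 along y -0.0299
yaw -25.17 gap(+short) 0.0036 along y -0.03
yaw -25.17 gap(+short) 0.0018 along y -0.03
face dir deg (plate x) -25.72456909706501
```

View pics/c8.png

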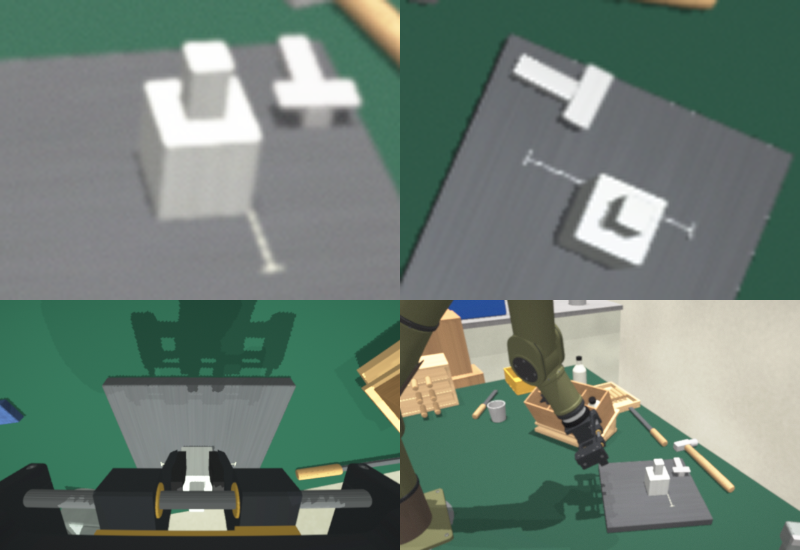

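The blank stands upright between the ticks, with its foot edge at the line (image gap about 0.9 mm, kinematic 0.3 mm, yaw within 0.5°). The square is untouched and the arm is clear, so I'm handing in.

```bash
python3 -c "
from bench import env, status, snapshot, job_done
print(job_done())"
```

```text
the job is handed in; nothing more can be done
None
```

I handed the job in at about 24 s; no verdict came back. The square-shank blank was set down upright about 58 mm short of the line, let go, then pushed along the plate without lifting. It now stands between the ticks with its foot edge at the line (0.3 to 0.9 mm short by my measurements, square to within about 0.5°), the robot clear, and the try square and the carton's other contents untouched.

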